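Put the gauges away and hold the dust cover half shut

ROBOT

A 6-joint arm with a two-finger parallel gripper is mounted at the origin on the work surface. World frame = base frame: x ahead of the robot, y to its left, z up, the work surface at z = 0. Lengths are in mm, angles in rad, forces in N, time in s.
With the tool pointing down it reaches from about 325 to 875 mm from the base axis. Payload 4.4 kg.
Tool frame: the origin (TCP) lies midway between the tips of the shut fingers; the grasp point (between the pads) lies 19 mm behind it; z points along the fingers, y is the direction in which the jaws open and shut (so a half turn about z gives the same grasp; the last joint's range is limited). The gripper opens to 85 mm and grips with 20 to 120 N. Pads are 22 mm wide; open, the fingers measure 114 mm over their backs; the gripper's body (76 mm by 85 mm) begins 54 mm behind the grasp point. The pads swing forward as they close: fully open they stand 13 mm farther back than shut.
Start: joints at [-1.256, 0.207, 1.542, -0, 1.393, -0.15], TCP at [257.729, -514.007, 203.482] pointing down, gripper open.
Joint ranges: [-2.73, 2.73], [-0.86, 2.22], [0.23, 2.46], [-1.11, 4.25], [0.08, 2.63], [-2.82, 2.82]. Speed limits (rad/s): [2.79, 2.79, 3.14, 3.14, 3.14, 3.14].

INTERFACE

Orientations are given as [roll, pitch, yaw] about the fixed x, y, z axes, in that order (R = Rz(yaw) Ry(pitch) Rx(roll)).
In Python, from bench import arm, eoat, solver, eyes, ticket, telemetry gives the robot as it stands. The module is installed in compiled form; this text tells all that it offers. Calls block until the motion is done:
- arm.move_to(position, orientation): joint-space move of the TCP to a pose.
- arm.servo_line(position, attitude=None, v=150, f_stop=None): straight line of the TCP; attitude=None keeps the orientation; v is the mean speed in mm/s. With f_stop (N) it stops when the force on the tool has changed by that much, and returns True; else False.
- arm.goto_joints(angles): joint-space move.
- eoat.open_gripper() and eoat.close(): open the fingers fully, or close them until they stop; the grip force is fixed at half the most.
- arm.hold(seconds).
- solver.solve_ik(position, orientation): joint angles nearest the present ones, or None.
- eyes.camera(name): name is "scene" or "top"; returns a dict with "frame" (420x560x3 uint8, red, green, blue), "fx", "fy", "cx", "cy" (pixels), "position" and "attitude" of the camera in the world. Camera axes: x right, y down, z forward; pixel columns grow to the right and rows downward; lengths in mm; the calibration is good to about 2 mm. A picture is of the moment at which its call begins. There is no depth.
A pose or a line that the arm cannot do raises arm.IKError and nothing moves.
- ticket.job_done(): hands the job in, once; it reports no verdict.
Readings, each from a call of its own:
- telemetry.get_clock(): time.
- telemetry.get_qpos(): joint angles.
- telemetry.get_joint_vel(): joint speeds.
- telemetry.get_tau(): joint torques, N m.
- telemetry.get_tcp_pos(): TCP position.
- telemetry.get_eef_rot(): TCP orientation.
- telemetry.get_contact_force(): force on the tool from outside, world axes, zero at the start.
- telemetry.get_moment(): the same for the moment, N m.
- telemetry.get_finger_gap(): opening from 0.0 (shut) to 1.0 (fully open).
Only numpy, scipy, OpenCV 4.12 (cv2) and the standard library are available. Lean on these libraries where they do the work, as an engineer would, in place of code of your own. Each camera call takes 0.05 s, during which the arm holds its last target. There are 200 camera calls.

TASK

With the dust cover still fully back, lay the long steel gauge flat in the long crosswise compartment of the wooden gauge tray and the short forked gauge flat in the short lengthwise compartment, setting them down rather than dropping them. Then slide the sprung dust cover by its upright tab to half of its travel, never far beyond, so that it shuts over the long gauge only, and finish still holding it there against its spring, because it flies back if let go. Leave everything else on the bench where it is.

Things in the scene. Friction and masses are not known exactly. Their poses are not given: they have to be found in the camera images.
- long_gauge: flat steel comb gauge, plate 96 (its x) by 36 (its y) by 6 thick, two 14 mm notches in one long edge; across its middle stands an ash grip rib, 12 thick in x, 30 long in y, from the plate up to 34 above the underside. Lies on the bench right of the tray, at any yaw. Origin: centre of the underside, z up. 0.15 kg. It may lie either way round in its compartment, its x along the compartment's x
- short_gauge: flat steel fork gauge, plate 36 (its x) by 62 (its y) by 6 thick, one 14 mm notch in the +y end; along it stands an ash grip rib, 12 thick in x, 36 long in y (from y = -22 to +14), from the plate up to 34 above the underside. Lies on the bench right of the tray, at any yaw. Origin: centre of the plate's underside, z up. 0.10 kg. It may lie either way round in its compartment, its y along the compartment's y
- long_bay (a point): centre of the floor of the long compartment, 6 above the bench. Inside 110 (its x, across the tray) by 50 (its y, the cover's sliding direction). Walls rise 10 above the floor (16 above the bench), nothing near it is higher but the parked cover, whose front edge stands 29 from this point towards -y. z up
- short_bay (a point): centre of the floor of the short compartment, 6 above the bench, 67 from long_bay towards +y. Inside 50 (its x) by 76 (its y). Walls rise 10 above the floor; same axes as long_bay
- cover_tab (a point): centre of the top of the ash tab on the middle of the dust cover, 85 above the bench; tab 44 wide (its x), 14 thick (its y), standing 34 above the cover. Cover: plywood panel 130 by 124, underside 46, top 51 above the bench, between two guide rails 58 high, 60 to 74 either side of the tab, ending at its parked front edge. It slides to +y (robot's left, within 0.25 rad). Axes as the tray's and bays'
- cover (a joint): travel of the dust cover in m: 0 fully back (parked by its spring, tray open), 0.12 fully forward, half travel 0.06. The spring pushes it back with 3 N at 0, rising 0.8 N per 10 mm (about 8 N at half travel)
- handle_a: turned ash tool handle lying on the bench to the left of the tray, 130 long, 28 in diameter (mm); not part of the job. Origin: centre of its underside
- handle_b: the other ash handle, same size, lying on the far right of the bench (mm); not part of the job. Origin: centre of its underside
- spur: steel spur center standing on its spurs, 74 tall, 34 across the spurs, to the right of the gauges (mm); not part of the job. Origin: centre of its underside
- cup: bronze tailstock cup, 48 in diameter, 44 tall, standing near the left front corner of the tray (mm); not part of the job. Origin: centre of its underside
- bowl: cracked green glazed bowl, 136 in diameter, 56 tall, beyond the tray (mm); not part of the job. Origin: centre of its underside
There are look-alikes about, which are no part of the job. Leave any purple look-alike of the long_gauge alone.

How it is judged (in metres and radians):
On the way:
1. both gauges lie flat in their compartments, released, with the cover still fully back (x of long_gauge in the frame of long_bay between -0.01 and 0.01 m and y of long_gauge in the frame of long_bay between -0.01 and 0.01 m and z of long_gauge in the frame of long_bay between -0.003 and 0.003 m and angle between the x axis of long_gauge and the x axis of long_bay, either way round below 0.35 rad and angle between each of long_gauge, short_gauge's own z axis and vertical below 0.06 rad and contact force between each of the arm, the fingers and long_gauge below 0.2 N and x of short_gauge in the frame of short_bay between -0.01 and 0.01 m and y of short_gauge in the frame of short_bay between -0.01 and 0.01 m and z of short_gauge in the frame of short_bay between -0.003 and 0.003 m and angle between the x axis of short_gauge and the x axis of short_bay, either way round below 0.35 rad and contact force between each of the arm, the fingers and short_gauge below 0.2 N and value of joint cover below 0.01 m), for 0.2 s.
At the end, for the whole second after the job is handed in: Each gauge lies flat on the floor of its compartment (within 3 mm in height, 10 mm of the centre) untouched by the robot; the cover stands still at half travel, 60 mm give or take 8 mm, and is held there by the fingers (contact force over 2 N) (x of long_gauge in the frame of long_bay between -0.01 and 0.01 m and y of long_gauge in the frame of long_bay between -0.01 and 0.01 m and z of long_gauge in the frame of long_bay between -0.003 and 0.003 m and angle between the x axis of long_gauge and the x axis of long_bay, either way round below 0.35 rad and angle between each of long_gauge, short_gauge's own z axis and vertical below 0.06 rad and contact force between each of the arm, the fingers and long_gauge below 0.2 N and x of short_gauge in the frame of short_bay between -0.01 and 0.01 m and y of short_gauge in the frame of short_bay between -0.01 and 0.01 m and z of short_gauge in the frame of short_bay between -0.003 and 0.003 m and angle between the x axis of short_gauge and the x axis of short_bay, either way round below 0.35 rad and contact force between each of the arm, the fingers and short_gauge below 0.2 N and value of joint cover between 0.052 and 0.068 m and velocity of joint cover between -0.01 and 0.01 m/s and contact force between the fingers and cover above 2 N); the arm keeps its last pose, push and grip.
It fails at once if a handle, the spur center, the cup or the bowl is pushed more than 30 mm (distance of any of handle_a, handle_b, spur, cup, bowl from where it was at the start of the episode above 0.03 m).
It fails at once if the long gauge is dropped or thrown (in free flight more than about 35 mm up) (height (world z) of long_gauge above 0.035 m and contact force between long_gauge and anything else below 0.02 N).
It fails at once if the short gauge is dropped or thrown (in free flight more than about 35 mm up) (height (world z) of short_gauge above 0.035 m and contact force between short_gauge and anything else below 0.02 N).
It fails at once if the dust cover is drawn far past half travel (over 85 mm of its 120) (value of joint cover above 0.085 m).
It also fails if it takes over 67 s, if anything falls off the work surface, if the arm or the gripper's body presses on something with over 40 N, if the wrist force passes 120 N, or if a joint passes its speed limit or range.

## Working session

There is one attempt and no reset: what is moved stays moved. The work goes in short steps, each a Python script; the robot and the scene stay as the last script left them, time stands still between calls to the robot, and variables do not carry over. Pictures are saved under pics/ and viewed, about 8 in all and at most 12, crops included, and the job is handed in when it is done.

```bash
mkdir -p pics; ls; python3 - <<'E'
from bench import arm, eyes, telemetry
import cv2, numpy as np
for n in ("top","scene"):
    c=eyes.camera(n)
    cv2.imwrite(f"pics/{n}0.png",cv2.resize(c["frame"][:,:,::-1],(800,600),interpolation=cv2.INTER_CUBIC))
    cv2.imwrite(f"{n}0_raw.png",c["frame"][:,:,::-1])
    print(n,{k:v for k,v in c.items() if k!="frame"})
print(telemetry.get_eef_rot(),telemetry.get_clock(),telemetry.get_tcp_pos())
E
```

```text
pics
top {'fx': 441.91006866108376, 'fy': 441.91006866108376, 'cx': 274.4952865385122, 'cy': 209.74507109410035, 'position': array([ 443.51376997,  -25.60549561, 1051.81748184]), 'attitude': array([-3.03233682,  0.01705135, -1.59710841])}
scene {'fx': 380.3615005421822, 'fy': 380.3615005421822, 'cx': 279.00362989453987, 'cy': 214.0371454242284, 'position': array([1060.78669865, -278.53431638,  686.50068743]), 'attitude': array([-2.36821705,  0.00462027,  1.09346887])}
[-3.13950658e+00 -2.94249351e-04  4.64840613e-01] 0.1 [ 257.4893604  -513.28431788  202.40067816]
```

View pics/top0.png

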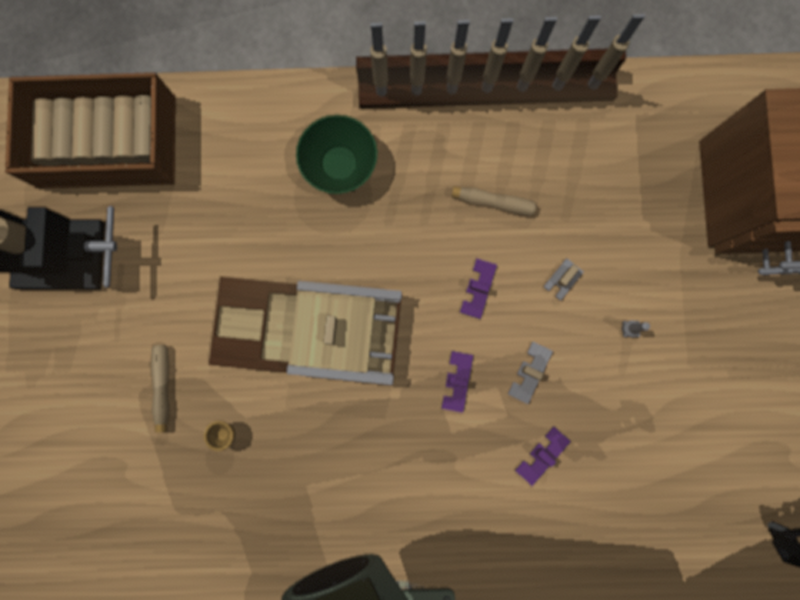

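View pics/scene0.png

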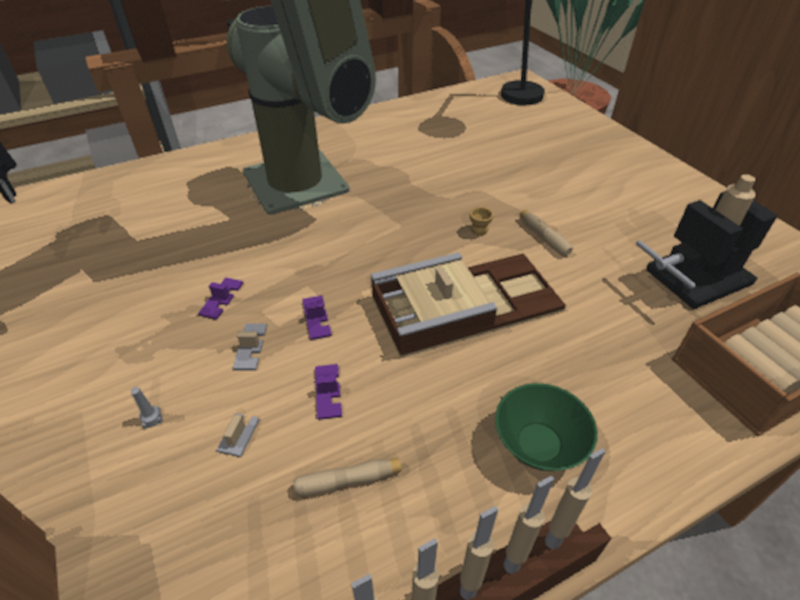

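Top view (800x600): the steel long gauge is at about (531,372), the short fork gauge at (563,280), the three purple look-alikes at (480,288), (458,381) and (543,456), and the tab at (330,330). The tray's long bay is near (280,327) and its short bay near (241,323). Next I'll segment them.

```bash
cat > h.py <<'E'
import numpy as np, cv2
from scipy.spatial.transform import Rotation as R
from bench import eyes
def ray(c,uv):
    uv=np.atleast_2d(np.asarray(uv,float))
    d=np.c_[(uv[:,0]-c["cx"])/c["fx"],(uv[:,1]-c["cy"])/c["fy"],np.ones(len(uv))]
    return R.from_euler("xyz",c["attitude"]).apply(d)
def plane(c,uv,z):
    d=ray(c,uv); return (c["position"]+d*((z-c["position"][2])/d[:,2])[:,None])[:,:2]
def proj(c,p):
    q=R.from_euler("xyz",c["attitude"]).inv().apply(np.atleast_2d(p)-c["position"])
    return np.c_[c["fx"]*q[:,0]/q[:,2]+c["cx"],c["fy"]*q[:,1]/q[:,2]+c["cy"]]
def rect(c,pts,z):
    w=plane(c,pts,z).astype(np.float32)
    r=cv2.minAreaRect(w); b=cv2.boxPoints(r)
    e=[b[1]-b[0],b[2]-b[1]]; e=sorted(e,key=np.linalg.norm)[::-1]
    return np.array(r[0]),[np.linalg.norm(x) for x in e],np.arctan2(e[0][1],e[0][0])
def gray(img):
    hsv=cv2.cvtColor(img,cv2.COLOR_RGB2HSV).astype(int)
    i=img.astype(int)
    return ((i[:,:,0]-i[:,:,2]<18)&(hsv[:,:,2]>75)&(i[:,:,1]>=i[:,:,0]-8)).astype(np.uint8)
E
python3 - <<'E'
from h import *
c=eyes.camera("top"); im=c["frame"]; m=gray(im)
n,l,s,ct=cv2.connectedComponentsWithStats(m)
for i in range(1,n):
    if s[i,4]>15 and 100<s[i,0]<470 and 150<s[i,1]<310: print(i,s[i],ct[i].round(1))
print("axis", proj(c,[[400,0,0],[500,0,0],[400,100,0]]).round(1))
big=cv2.resize(im[:,:,::-1][185:275,140:300],None,fx=5,fy=5,interpolation=cv2.INTER_CUBIC)
cv2.imwrite("pics/tray.png",big)
a=im[:,:,::-1][170:295,345:425]; b=cv2.cvtColor(m[170:295,345:425]*255,cv2.COLOR_GRAY2BGR)
cv2.imwrite("pics/g.png",cv2.resize(np.hstack([a,b]),None,fx=4,fy=4,interpolation=cv2.INTER_NEAREST))
for nme,u0,u1,v0,v1,L,W in (("long",353,392,236,286,96,36),("short",378,412,178,214,62,36)):
    mm=np.zeros_like(m); mm[v0:v1,u0:u1]=m[v0:v1,u0:u1]
    ys,xs=np.nonzero(mm); print(nme,len(xs),rect(c,np.c_[xs,ys],6), plane(c,[[xs.mean(),ys.mean()]],6))
E
```

```text
13 [381 182  27  28 226] [393.4 195. ]
14 [208 197  73  15 463] [246.6 203.5]
15 [262 220  15   5  60] [268.6 222. ]
16 [436 225  19  11 105] [442.8 229.3]
17 [356 240  30  42 464] [371.1 261.1]
18 [259 246  15   5  56] [265.6 248.2]
19 [201 256  75  13 483] [240.3 262. ]
axis [[271.7 277.1]
 [270.7 234.6]
 [229.4 278.2]]
long 464 (array([ 432.61920166, -233.15348816]), [np.float32(93.659424), np.float32(35.523636)], np.float32(-0.49417913)) [[ 431.36271408 -233.95072972]]
short 226 (array([ 585.77258301, -295.95404053]), [np.float32(60.98876), np.float32(34.92978)], np.float32(-0.71421695)) [[ 585.90404933 -294.60669608]]
```

View pics/tray.png

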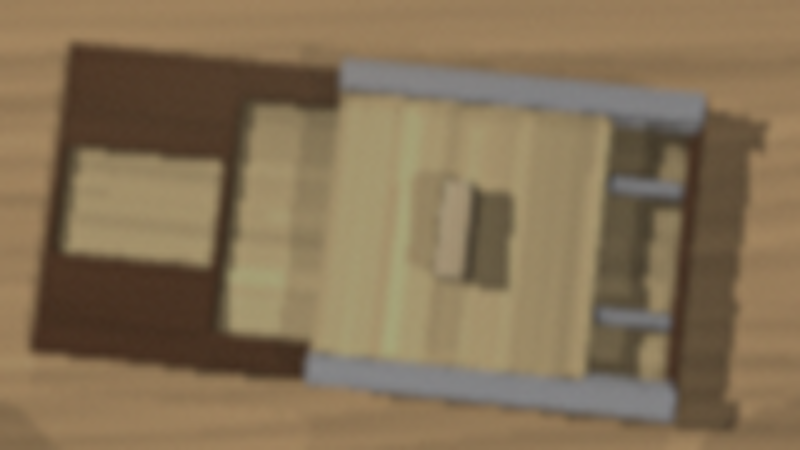

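View pics/g.png

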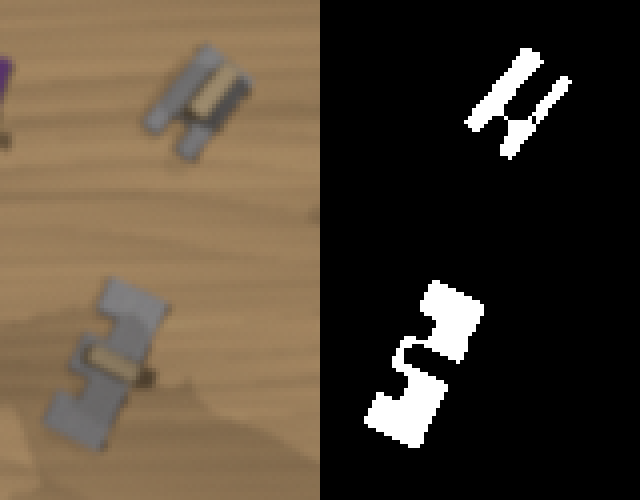

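The crops show both gauges clean in the mask, with sizes 94x36 and 61x35. The short gauge's notch end points lower-left. In the tray crop the rails end at about (342,78) and (308,367), the short bay floor spans (70,150) to (212,267), and the tab top is at (455,228). Next is the tray frame.

```bash
python3 - <<'E'
from h import *
c=eyes.camera("top"); im=c["frame"]; m=gray(im)
n,l,s,ct=cv2.connectedComponentsWithStats(m)
P=[]
for i in range(1,n):
    if s[i,4]>400 and s[i,0]<230 and 190<s[i,1]<270:
        ys,xs=np.nonzero(l==i); r=rect(c,np.c_[xs,ys],58); P.append(r); print("rail",r)
w=lambda p: np.array(p)/5+[140,185]
f=lambda name,p,z: print(name,plane(c,[w(q) for q in p],z).round(1).tolist())
f("short floor left edge",[(70,150),(60,253)],6)
f("short rim right edge",[(222,160),(212,267)],16)
f("long floor left edge",[(243,103),(222,333)],6)
f("rail front ends in/out",[(342,78),(308,367)],58)
f("tab top corners",[(443,178),(475,182),(466,281),(436,276)],85)
mid=(P[0][0]+P[1][0])/2; d=P[0][0]-P[1][0]; print("mid",mid,np.linalg.norm(d),"psi from pair",np.arctan2(d[1],d[0]))
# scene check: tab top
cs=eyes.camera("scene"); 
E
```

```text
rail (array([570.10461426,  57.14941406]), [np.float32(165.36815), np.float32(18.367266)], np.float32(1.4000643))
rail (array([439.27276611,  73.63633728]), [np.float32(166.95287), np.float32(19.074299)], np.float32(1.4550158))
short floor left edge [[554.2, 277.3], [505.1, 282.0]]
short rim right edge [[546.3, 202.3], [496.0, 207.2]]
long floor left edge [[574.4, 194.3], [465.1, 204.8]]
rail front ends in/out [[578.1, 138.2], [447.9, 154.7]]
tab top corners [[528.8, 89.6], [526.7, 75.6], [483.3, 80.2], [485.9, 93.3]]
mid [504.68869019  65.39287567] 131.86656561123613 psi from pair -0.12535536658983218
```

Everything agrees: the tab measured at (506.2,84.7) against (506.1,84.3) predicted from the bays, with ψ≈-0.118. Now I'll pick and place the long gauge.

```bash
cat > job.py <<'E'
from h import *
from bench import arm, eoat, telemetry as t
psi=-0.118
X=np.array([np.cos(psi),np.sin(psi)]); Y=np.array([-X[1],X[0]])
LB=np.array([516.7,174.6]); SB=np.array([524.8,241.5]); TAB=np.array([506.2,84.5])
down=lambda y:[np.pi,0,y]
def P(xy,z): return [float(xy[0]),float(xy[1]),float(z)]
def state(s): print(s,"t",round(t.get_clock(),2),"tcp",np.round(t.get_tcp_pos(),1),"F",np.round(t.get_contact_force(),1),"gap",round(t.get_finger_gap(),3))
def pick(xy,yaw,h=13):
    arm.move_to(P(xy,90),down(yaw)); arm.servo_line(P(xy,h),v=80); state("at")
    eoat.close(); state("shut"); arm.servo_line(P(xy,110),v=120); state("up")
def place(xy,yaw,h=13):
    arm.move_to(P(xy,110),down(yaw)); arm.servo_line(P(xy,6+h+8),v=100); state("over")
    print("stop",arm.servo_line(P(xy,6+h-2),v=20,f_stop=5)); state("down")
    eoat.open_gripper(); arm.hold(0.2); state("open"); arm.servo_line(P(xy,130),v=120)
def shot(n,v0,v1,u0,u1,k,cam="top"):
    c=eyes.camera(cam); cv2.imwrite(f"pics/{n}.png",cv2.resize(c["frame"][v0:v1,u0:u1,::-1],None,fx=k,fy=k,interpolation=cv2.INTER_CUBIC)); return c
E
python3 - <<'E'
from job import *
pick([432.6,-233.2],1.077); arm.hold(.1)
shot("held",0,420,0,560,1.4,"scene")
E
```

```text
at t 2.68 tcp [ 433.2 -233.6   13.6] F [0.8 0.8 0.5] gap 1.0
shut t 3.45 tcp [ 432.6 -233.2   13. ] F [ 1.2 -0.2 -0.1] gap -0.003
up t 4.41 tcp [ 432.  -232.7  109.2] F [-0.3 -0.1  0.9] gap 0.005
```

View pics/held.png

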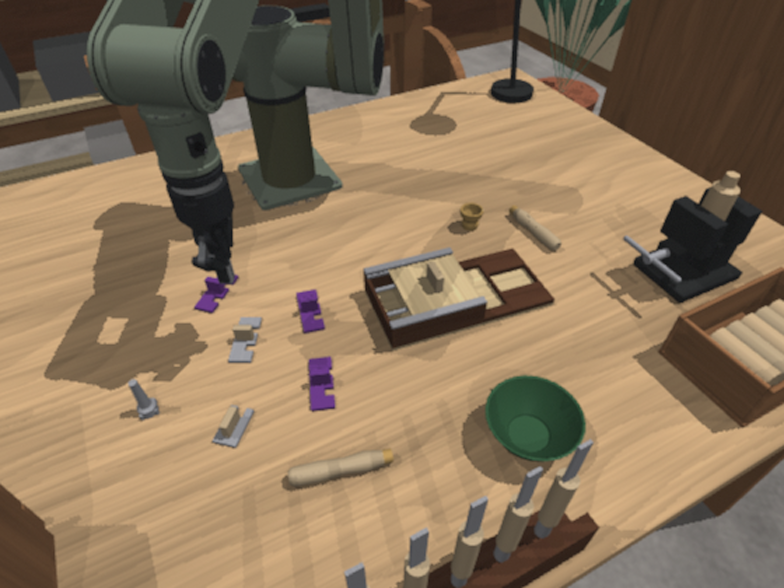

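The scene view shows the shut gripper at about (215,270), above the near purple piece rather than over the long gauge at (245,340). I'll check the projection consistency in both cameras.

```bash
python3 - <<'E'
from job import *
cs=eyes.camera("scene"); ct=eyes.camera("top")
pts=[[432,-232.7,109.2],[432.6,-233.2,6],[585.8,-296,6],[506.2,84.5,85],[0,0,0]]
print("scene*1.4",(proj(cs,pts)*1.4).round(0).tolist()); print("top",proj(ct,pts).round(1).tolist())
# triangulate gauge long: scene pixel of plate
print("scene pix->plane6 long,short",plane(cs,np.array([[245,341],[233,428]])/1.4,6).round(0).tolist())
print(t.get_qpos().round(3))
cv2.imwrite("pics/now.png",cv2.resize(ct["frame"][150:420,150:480,::-1],None,fx=2.2,fy=2.2,interpolation=cv2.INTER_CUBIC))
E
```

```text
scene*1.4 [[231.0, 293.0], [244.0, 337.0], [233.0, 423.0], [433.0, 269.0], [289.0, 177.0]]
top [[380.3, 261.1], [370.8, 260.6], [394.0, 195.1], [231.1, 230.8], [276.3, 456.2]]
scene pix->plane6 long,short [[442.0, -235.0], [594.0, -298.0]]
[-0.671  0.132  1.838  0.     1.174 -0.177]
```

View pics/now.png

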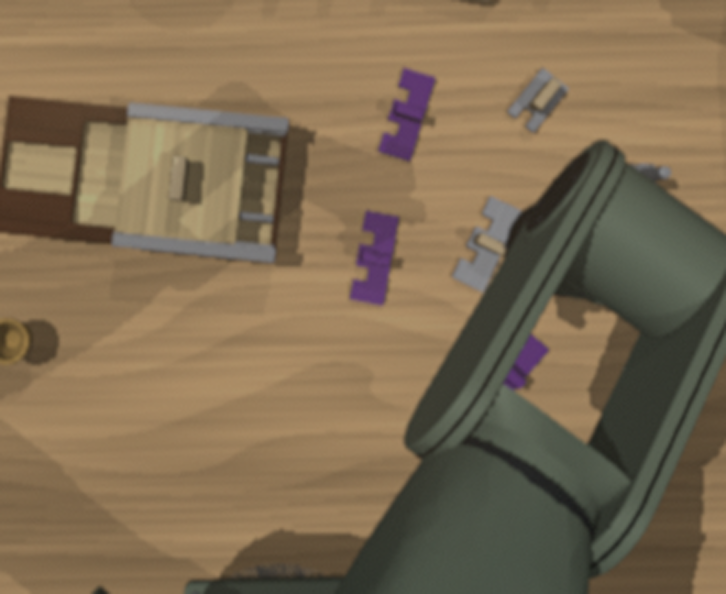

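```bash
python3 - <<'E'
from job import *
c=eyes.camera("scene"); f=c["frame"][110:260,100:220,::-1].copy()
f=cv2.resize(f,None,fx=4,fy=4,interpolation=cv2.INTER_CUBIC)
for p,col in (([432,-232.7,109.2],(0,0,255)),([432,-232.7,128],(0,255,255)),([432,-232.7,0],(255,0,0))):
    q=((proj(c,[p])[0]-[100,110])*4).astype(int); cv2.circle(f,tuple(int(v) for v in q),4,col,1)
cv2.imwrite("pics/zoom.png",f)
state("now"); print(t.get_eef_rot())
E
```

```text
now t 4.71 tcp [ 432.2 -232.9  109.3] F [0.9 0.2 0.2] gap -0.003
[-3.14025083e+00 -2.20946601e-04  1.07698436e+00]
```

View pics/zoom.png

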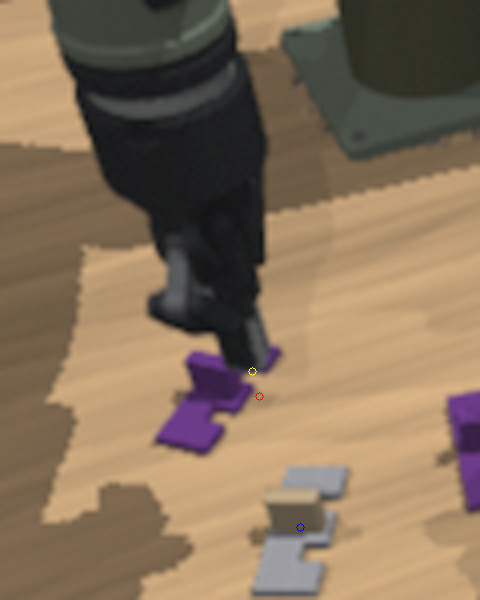

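The fingers are shut on nothing, and the tip seems to sit about 20 mm higher than the reported TCP. I'll probe the bench at a free spot to settle the height, and look at the tip touching it for xy.

```bash
python3 - <<'E'
from job import *
xy=[380,-165]
arm.move_to(P(xy,80),down(1.077)); arm.servo_line(P(xy,40),v=100)
print(arm.servo_line(P(xy,-30),v=25,f_stop=4)); state("contact")
c=eyes.camera("scene"); p=t.get_tcp_pos()
q=proj(c,[[p[0],p[1],0]])[0]; u,v=q.astype(int); print(q)
f=cv2.resize(c["frame"][v-60:v+40,u-60:u+60,::-1],None,fx=6,fy=6,interpolation=cv2.INTER_CUBIC)
cv2.circle(f,tuple(int(k) for k in ((q-[u-60,v-60])*6)),4,(0,0,255),1)
cv2.imwrite("pics/probe.png",f)
arm.servo_line(P(xy,100),v=120)
E
```

```text
True
contact t 8.16 tcp [ 380.1 -165.   -27.7] F [ 0.3 -0.6  3.9] gap 0.003
[195.49780097 218.13612925]
```

View pics/probe.png

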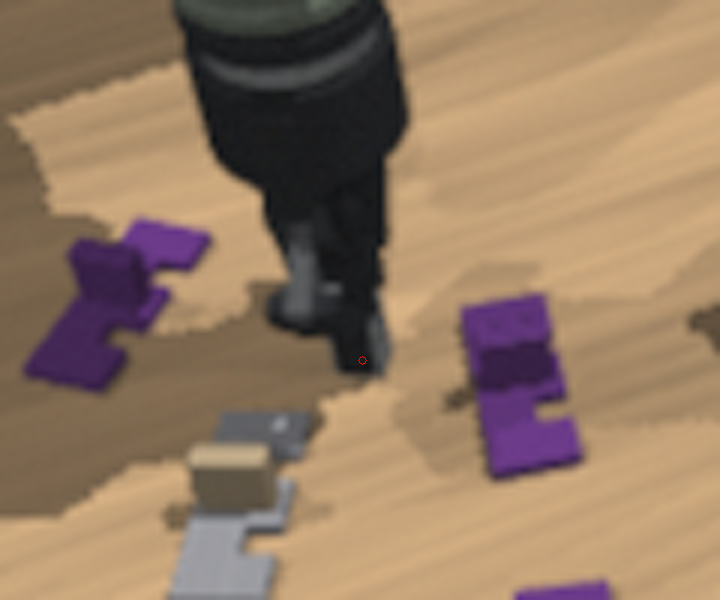

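Contact came at reported z = -27.7, and the marker sits on the finger tips in xy. So the tips are about 27.7 mm higher than reported, with xy fine. I'll compensate all heights and retry the pick.

```bash
sed -i 's/^def P(xy,z).*/DZ=-27.7\ndef P(xy,z): return [float(xy[0]),float(xy[1]),float(z)+DZ]/' job.py
python3 - <<'E'
from job import *
eoat.open_gripper()
pick([432.6,-233.2],1.077); arm.hold(.2); state("held")
E
```

```text
at t 11.79 tcp [ 433.1 -233.6  -14.2] F [-0.  -0.2  0.5] gap 1.002
shut t 12.46 tcp [ 432.8 -233.4  -14.4] F [0.4 0.8 2.4] gap 0.129
up t 13.42 tcp [ 431.8 -232.6   81.4] F [ 0.2  0.3 -1.6] gap 0.124
held t 13.62 tcp [ 432.  -232.7   81.3] F [ 0.4 -0.  -0.7] gap 0.121
```

```bash
python3 - <<'E'
from job import *
place(LB,psi+np.pi/2)
pick([588.8,-298.6],2.427); arm.hold(.2); state("held")
shot("mid",170,290,130,330,4)
E
```

```text
over t 16.14 tcp [ 5.175e+02  1.747e+02 -1.000e-01] F [-0.3  0.1 -1.9] gap 0.124
stop True
down t 16.58 tcp [517.2 174.7  -8.4] F [-1.   0.1  4.3] gap 0.131
open t 17.49 tcp [515.9 174.5  -9.4] F [ 0.1  0.2 -0.6] gap 1.001
at t 21.44 tcp [ 589.5 -299.   -13.9] F [-0.3  0.1  0.4] gap 0.998
shut t 22.11 tcp [ 589.1 -298.8  -14.4] F [ 0.4 -0.3  1.8] gap 0.125
up t 23.07 tcp [ 588.  -298.    81.1] F [-0.3  0.1 -2.2] gap 0.122
held t 23.27 tcp [ 588.  -298.1   80.9] F [ 0.1 -0.2 -1.5] gap 0.126
```

View pics/mid.png

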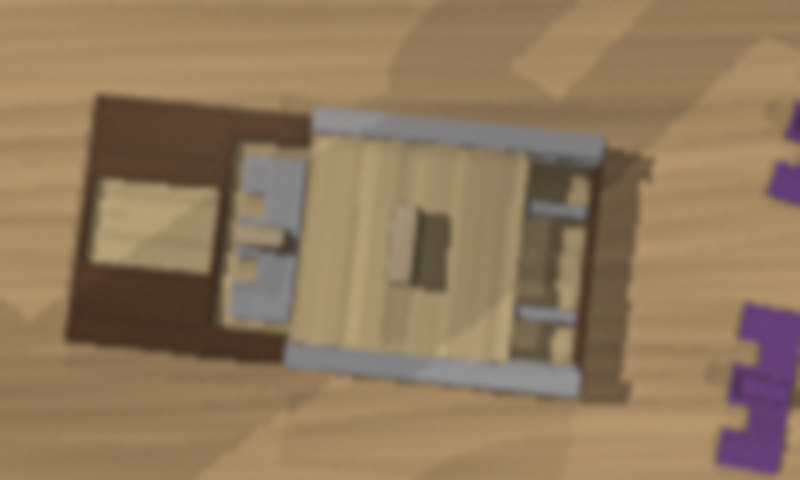

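The long gauge lies in its compartment at (265,238), with floor visible on three sides. The short gauge is held (gap 0.125). Now to place it.

```bash
python3 - <<'E'
from job import *
place(SB-4*Y,psi+np.pi/2)
# clear the view: go towards tab grasp hover (jaws along tray y), offset to robot side
yaw=psi+np.pi if False else psi
q=np.array(t.get_qpos()); print(q.round(2))
arm.move_to(P([420,-60],150),down(psi+np.pi/2)); arm.hold(.1)
c=shot("placed",170,290,120,320,4); m=gray(c["frame"])
n,l,s,ct=cv2.connectedComponentsWithStats(m)
for i in range(1,n):
    if s[i,4]>60 and s[i,0]<210 and 190<s[i,1]<270:
        ys,xs=np.nonzero(l==i); r=rect(c,np.c_[xs,ys],12); print(s[i],r, "rel LB",((r[0]-LB)@X).round(1),((r[0]-LB)@Y).round(1),"rel SB",((r[0]-SB)@X).round(1),((r[0]-SB)@Y).round(1))
state("x")
E
```

```text
over t 26.25 tcp [525.2 237.7  -0. ] F [-0.1  0.1 -2.1] gap 0.127
stop True
down t 26.69 tcp [524.9 237.7  -8.4] F [ 0.5 -0.3  5.2] gap 0.13
open t 27.6 tcp [523.5 237.3  -9.5] F [-0.1  1.1  0.2] gap 1.0
[ 0.27  0.31  1.64 -0.    1.2   0.39]
[208 197  73  15 456] (array([575.96392822,  60.97981262]), [np.float32(173.0224), np.float32(19.217394)], np.float32(1.400064)) rel LB 72.2 -105.9 rel SB 72.1 -173.2
[191 209  16  21 228] (array([541.43597412, 171.53540039]), [np.float32(45.51554), np.float32(36.09264)], np.float32(-0.1199533)) rel LB 24.9 -0.1 rel SB 24.8 -67.5
[157 219  27   9 125] (array([536.47644043, 237.34234619]), [np.float32(62.797607), np.float32(15.295456)], np.float32(1.3472307)) rel LB 12.3 64.6 rel SB 12.1 -2.8
[156 229  27   7 141] (array([512.69909668, 239.94125366]), [np.float32(62.288403), np.float32(12.668388)], np.float32(1.4669868)) rel LB -11.7 64.4 rel SB -11.8 -3.0
[188 231  16  20 234] (array([489.95278931, 177.40608215]), [np.float32(42.590923), np.float32(35.334602)], np.float32(-0.13376515)) rel LB -26.9 -0.4 rel SB -27.1 -67.8
[ 201  236   80  170 1446] (array([332.10906982, 120.35653687]), [np.float32(404.83167), np.float32(164.66054)], np.float32(-0.34992528)) rel LB -176.9 -75.6 rel SB -177.1 -143.0
x t 30.03 tcp [420.5 -59.2 122.3] F [-0.4  0.1 -0.5] gap 1.001
```

View pics/placed.png

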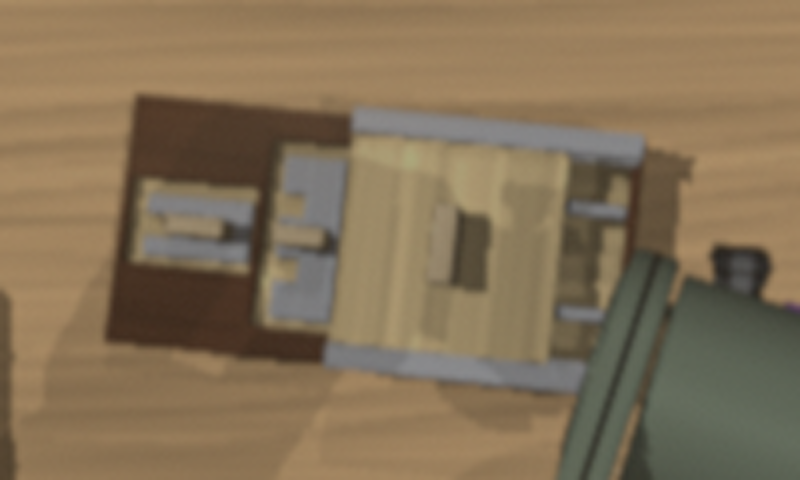

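Both gauges are flat. The long one is about (-1,0) mm from its bay centre and the short one about (0,-3) mm. In the picture the short gauge is at (195,230), the long gauge at (305,240), and the cover is still parked. Now the tab.

```bash
python3 - <<'E'
from job import *
arm.move_to(P(TAB,150),down(psi+np.pi)); arm.servo_line(P(TAB,58),v=80); state("at")
eoat.close(); arm.hold(.1); state("shut")
arm.servo_line(P(TAB+60*Y,58),v=30); arm.hold(.5); state("half")
print(((np.array(t.get_tcp_pos())[:2]-TAB)@np.c_[X,Y]).round(1))
shot("half",170,290,120,320,4); shot("halfs",120,280,220,420,4,"scene")
E
```

```text
at t 32.46 tcp [506.9  84.5  30.9] F [ 0.2 -0.3  0.1] gap 0.997
shut t 33.21 tcp [506.7  87.8  30.7] F [ 0.9 10.8  1.3] gap 0.154
half t 35.86 tcp [513.6 141.8  30.7] F [-2.7 -6.7  5.7] gap 0.152
[ 0.6 57.8]
```

View pics/halfs.png

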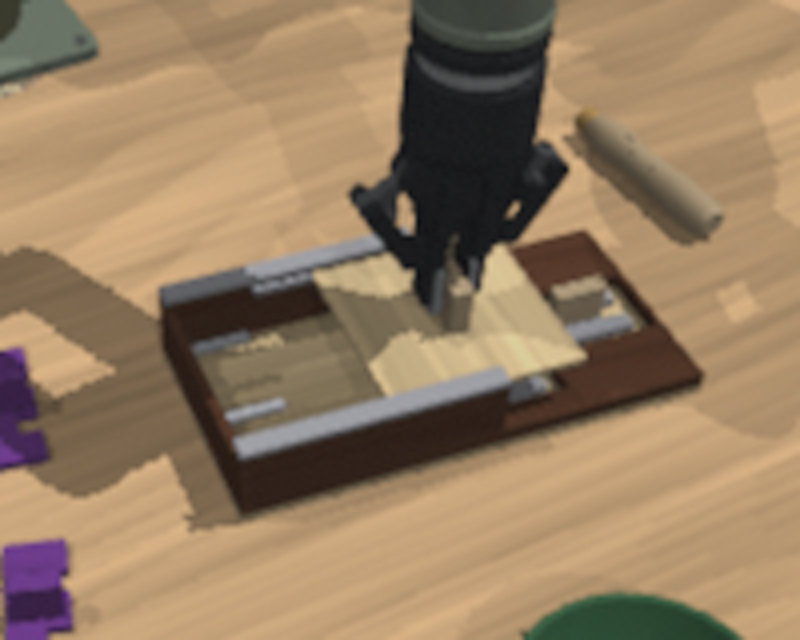

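The scene view shows the tab gripped at (455,290), with the cover over the long gauge and the short gauge open at (600,310). Its front corner is at (587,355). I'll quantify the travel from the cover edges.

```bash
python3 - <<'E'
from job import *
c=eyes.camera("scene")
w=lambda p: np.array(p)/4+[220,120]
for n,p,o in (("front corner",(587,355),-29),("rear corner top edge",(313,275),-153),("rear corner low",(385,398),-153)):
    g=plane(c,[w(p)],51)[0]-LB; print(n,"x",round(g@X,1),"travel",round(g@Y-o,1))
state("now")
E
```

```text
front corner x 69.3 travel 58.4
rear corner top edge x -53.6 travel 58.4
rear corner low x 58.8 travel 56.4
now t 36.01 tcp [513.5 141.8  30.7] F [-1.4 -7.   5.4] gap 0.15
```

View pics/half.png

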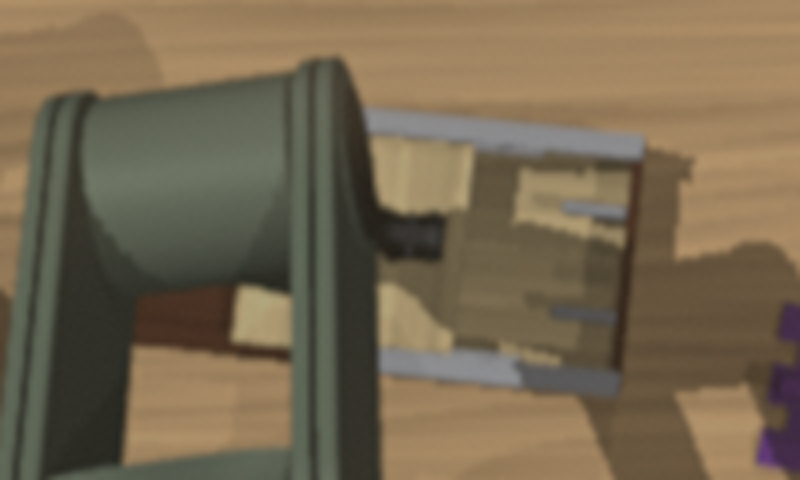

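By differencing the parked and present rear edges in the top view (570→475 and 551→452), travel is about 54–56 mm. The grip offset, with the TCP drawn +3.3 mm on closing, gives 54.4. The absolute scene estimate is 56–58. I'll advance 5 mm to centre it, check, and hand in.

```bash
python3 - <<'E'
from job import *
from bench import ticket
arm.servo_line(P(TAB+64.5*Y,58),v=15); arm.hold(.6); state("half")
p=np.array(t.get_tcp_pos())[:2]
tr=(p-TAB)@Y; print("along",tr,"rel grip",(p-[506.7,87.8])@Y)
c=eyes.camera("top"); ref=cv2.imread("top0_raw.png")[:,:,::-1]
# rear cover edge: strongest brightness drop near rows just inside upper rail
def edge(im,r,a,b):
    g=im[r-1:r+2,a:b].astype(float).sum(2).mean(0); d=np.diff(g); k=int(d.argmin())
    w=-d[max(k-2,0):k+3].clip(None,0); return a+.5+(np.arange(max(k-2,0),k+3)@w)/w.sum()
for r in (212,216):
    e0,e1=edge(ref,r,250,268),edge(c["frame"],r,225,250)
    a=plane(c,[[e0,r],[e1,r]],51); print("edge",r,round(e0,1),round(e1,1),"travel",((a[1]-a[0])@Y).round(1))
if 57<(p-[506.7,87.8])@Y<63: ticket.job_done(); print("done",t.get_clock())
E
```

```text
half t 37.06 tcp [514.1 146.2  30.7] F [-1.1 -7.5  5.2] gap 0.148
along 62.211562566475 rel grip 58.875647344692375
edge 212 261.6 235.6 travel 59.1
edge 216 261.1 235.1 travel 59.1
the job is handed in; nothing more can be done
the job is handed in; nothing more can be done
```

The job is handed in: both gauges are in their compartments, and the fingers are still holding the dust cover at about 59 mm of travel. The clock read about 37 s at the last check, against the 67 s limit.

- **First grasp missed:** the fingers closed on nothing. A touch on the bench showed the finger tips are about 27.7 mm higher than reported, so I corrected every height after that. The probe left everything else where it was.
- **Gauges:** both were lowered until they touched the floor and then released while the cover was still parked. Afterwards the top view put the long gauge about 1 mm from its bay centre and the short one about 3 mm. They were not re-measured after the cover slid over, and I judged them flat from the picture and the contact height.
- **Cover:** I gripped the tab and slid it to about 55 mm, then corrected. The camera's edge measurement gives 59.1 mm and the movement since gripping gives 58.9 mm. The spring pushed back with about 7.5 N, which fits that travel.
- **Disagreement:** the tab sat about 3 mm further along than I had measured. Going by my original tab estimate the travel would be 62 mm, and an earlier rough scene-view reading was 2–4 mm higher than the other estimates. All of these fall within 60 ± 8 mm.

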